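# Stack three spacers on an eccentric wheel arbor

## Robot

A 6-joint arm with a two-finger parallel gripper is mounted at the origin on the work surface. World frame = base frame: x ahead of the robot, y to its left, z up, the work surface at z = 0. Lengths are in mm, angles in rad, forces in N, time in s.
With the tool pointing down it reaches from about 350 to 925 mm from the base axis. Payload 6.4 kg.
Tool frame: the origin (TCP) lies on the centre line of the jaws, within the pads' length; the fingertips stand 14 mm ahead of it and the grasp point (between the pads) lies 5 mm behind it; z points along the fingers, x is the direction in which the jaws open and shut, and the axes are right-handed (so a half turn about z gives the same grasp; the last joint's range is limited). The gripper opens to 94 mm and grips with 3 to 60 N. Pads are 16 mm wide; open, the fingers measure 119 mm over their backs; the gripper's body (75 mm by 177 mm) begins 78 mm behind the grasp point.
Start: joints at [-1.282, 0.245, 1.558, -0, 1.339, -0.174], TCP at [290.202, -581.633, 219.455] pointing down, gripper open.
Joint ranges: [-3.13, 3.13], [-1.02, 2.26], [0.13, 2.54], [-0.95, 4.09], [0.21, 2.88], [-2.74, 2.74]. Speed limits (rad/s): [2.57, 2.57, 3.14, 3.14, 3.14, 3.14].

## Interface

Orientations are given as a rotation vector (axis times angle).
In Python, from workcell import arm gives the robot as it stands.
- The arm moves only by the tool arm_command, never from a script. Its argument "commands" is a list that holds one entry, the list of rows, each a list of 6 numbers: the shift along the tool's x, y, z in mm, then the turn, a rotation vector about the tool's x, y, z in rad. In form: [[[dx, dy, dz, rx, ry, rz], ...]]. A call has 1 to 8 rows; each row is the pose to reach, as a shift and turn from the pose commanded when the call began, along the tool's axes at that moment; what a row does not reach only later rows make up. A row lasts 1/10 s, in which the tool goes at most 50 mm and 8.59 degrees, less where a joint would pass 70% of its speed; a pose out of reach is approached as far as the arm can. A call with a gripper value outside its range is refused whole. "jaw" is the finger opening in mm, from 0 to 94, set as the call begins (left out, the last holds). The fingers move at their own pace and stop on an object; "grip_force" is the grip in N (left out, the last holds). Time passes only in rows, so rows that repeat a pose let the fingers close. It gives the time, the measured TCP pose, the force and the opening at its end, in the units of the state.
- arm.read_state(): the state, without advancing time (a new reading comes with each control period).
- arm.get_image(name): name is "scene" or "top" or "wrist"; returns (picture, depth): 400x640x3 uint8, blue, green, red; 400x640 float32, mm along the optical axis (not along the pixel's ray), 0 where there is no reading.
- arm.camera_model(name): a dict with "K" (3x3 intrinsics, pixels), "view" (4x4, takes a point from world to camera coordinates). Camera axes: x right, y up, looking along -z (the intrinsics and any distortion apply to the point x, -y, -z); pixel columns grow to the right and rows downward; lengths in mm; the calibration is good to about 2 mm. A picture is of the moment at which its call begins: read the wrist's pose just before it. camera_model takes no time and is no camera call; for the wrist camera it gives the pose at the moment of the call.
- arm.hand_in(): hands the job in, once; it reports no verdict.
The state is a dict: "time": time; "joint_positions": joint angles; "joint_vel": joint speeds; "tau": joint torques, N m; "tool_pos": TCP position; "tcp_rot": TCP orientation; "wrist_force": force on the tool from outside, world axes, zero at the start; "moment": the same for the moment, N m; "gripper_width": finger opening in mm.
Only numpy, scipy, OpenCV 4.12 (cv2) and the standard library are available. Lean on these libraries where they do the work, as an engineer would, in place of code of your own. Each camera call takes 0.05 s, during which the arm holds its last target. There are 200 camera calls.

## Task

Thread the three loose spacers onto the upright steel arbor in order of size: the wide dark one first, then the brass one, then the small red one on top, each lowered fully home so that the stack sits flat and tight on the seat. The arbor stands off-centre in its holder, so feel for it: it is ground to size, so never force, jam or drop a spacer on it. Leave the irons, tools and other things on the bench where they are.

Things in the scene. Friction and masses are not known exactly. Their poses are not given: they have to be found in the camera images.
- holder: green holder fixed to the bench: foot 120 x 100 x 12 mm, round boss 74 mm across up to 34 mm high; origin at the centre of its underside. It carries an eccentric bush with an upright steel arbor whose axis stands 6 mm sideways from the holder's centre line, in a direction that differs each time, is unrelated to the holder's yaw and is not measured: see it or feel for it
- holder_seat (a point): point on the holder's centre line (not on the arbor's axis) at the height of the seat, 45 mm above the bench. The seat is an aluminium flange 44 mm across, concentric with the arbor. The arbor rises 50 mm above the seat, 20 mm in diameter, its top 3 mm tapering to a flat end 16 mm across. The bush is stiff and does not turn under light loads
- wide_center (a point): centre (half-way up, on its axis) of the wide dark steel spacer: a ring 56 mm outside diameter, 16 mm thick, bore 21.6 mm straight through, z along its axis. Starts lying flat on the bench; about 0.26 kg; goes on first, against the seat
- middle_center (a point): centre (half-way up, on its axis) of the middle brass spacer: a ring 46 mm outside diameter, 13 mm thick, bore 21.6 mm straight through, z along its axis. Starts lying flat on the bench; about 0.13 kg; goes on second
- small_center (a point): centre (half-way up, on its axis) of the small red spacer: a ring 36 mm outside diameter, 10 mm thick, bore 21.6 mm straight through, z along its axis. Starts lying flat on the bench; about 0.03 kg; goes on last
- iron_a: bright golf iron head lying on the bench, about 80 x 55 x 18 mm with a 14 mm hosel; leave alone. Origin at the underside of its blade
- iron_b: satin golf iron head, same shape and origin; leave alone
- compound_can: closed can, 56 mm across, 75 mm high, orange label; leave alone. Origin at the centre of its underside
- driver: screwdriver lying on the bench; leave alone
- spanner: spanner lying on the bench; leave alone
- cup: open dark steel cup, 72 mm across, 80 mm high; leave alone. Origin at the centre of its underside
- grit_wheel: reddish solid grinding disc lying flat, 90 mm across, 18 mm thick; leave alone. Origin at the centre of its underside
Mind the look-alikes: they are no part of the job. Of the things like the holder, leave any that is orange or purple; of the rest the smaller one is meant.

How it is judged (in metres and radians):
On the way, in this order (a step that is already met when the one before it is completed fails the run):
1. the wide spacer lies flat, fully down on the arbor (horizontal distance between wide_center and holder_seat below 0.009 m and z of wide_center in the frame of holder_seat between 0.005 and 0.0105 m and angle between wide_center's own z axis and vertical below 0.08 rad), for 0.2 s.
2. the middle spacer lies flat, fully down on the arbor (horizontal distance between middle_center and holder_seat below 0.009 m and z of middle_center in the frame of holder_seat between 0.0195 and 0.025 m and angle between middle_center's own z axis and vertical below 0.08 rad), for 0.2 s.
3. the small spacer lies flat, fully down on the arbor (horizontal distance between small_center and holder_seat below 0.009 m and z of small_center in the frame of holder_seat between 0.031 and 0.0365 m and angle between small_center's own z axis and vertical below 0.08 rad), for 0.2 s.
At the end, for the whole second after the job is handed in: all three spacers are on the arbor, wide, middle, small from the bottom up, each flat (within 0.08 rad), with its centre within 9 mm of the holder's centre line and at its stacked height (8, 22.5 and 34 mm above the seat, +2.5/-3 mm), released and at rest (all of step 1 and all of step 2 and all of step 3 and linear speed of each of spacer_wide, spacer_middle, spacer_small below 0.02 m/s); the robot touches nothing.
It fails at once if the arbor is loaded with more than 40 N (forced, jammed or dropped on) (contact force between holder and anything else above 40 N).
It fails at once if a spacer is dropped down the arbor (faster than 0.5 m/s while round it) ((horizontal distance between wide_center and holder_seat below 0.02 m and z of wide_center in the frame of holder_seat below 0.05 m and linear speed of spacer_wide above 0.5 m/s) or (horizontal distance between middle_center and holder_seat below 0.02 m and z of middle_center in the frame of holder_seat below 0.05 m and linear speed of spacer_middle above 0.5 m/s) or (horizontal distance between small_center and holder_seat below 0.02 m and z of small_center in the frame of holder_seat below 0.05 m and linear speed of spacer_small above 0.5 m/s)).
It fails at once if a bystander (iron head, tool, can, cup, grinding disc) is shifted by more than 25 mm (distance of any of iron_a, iron_b, compound_can, driver, spanner, cup, grit_wheel from where it was at the start of the episode above 0.025 m).
It also fails if it takes over 72 s, if anything falls off the work surface, if the arm or the gripper's body presses on something with over 40 N, if the wrist force passes 120 N, or if a joint passes its speed limit or range.

## Working session

There is one attempt and no reset: what is moved stays moved. The work goes in short steps, Python scripts to look and compute and a tool call to move; the robot and the scene stay as the last step left them, time stands still between calls to the robot, and variables do not carry over. Pictures are saved under pics/ and viewed, about 8 in all and at most 12, crops included, and the job is handed in when it is done.

Besides the shell and the picture viewer there is one more tool, called after "Call:" as name(argument=value, ...) on one line, values as JSON. arm_command: Moves the arm, as the interface text tells. Its arguments: {"type":"object","properties":{"commands":{"type":"array"},"jaw":{"type":"number"},"grip_force":{"type":"number"}},"required":["commands"]}

```bash
mkdir -p pics; ls
cat > h.py <<'E'
import numpy as np, cv2
from workcell import arm
from scipy.spatial.transform import Rotation as R
def grab(n):
    m=arm.camera_model(n); p,d=arm.get_image(n); return p,d,m
def world(d,m):
    K=np.array(m["K"]);V=np.linalg.inv(np.array(m["view"]))
    v,u=np.mgrid[0:d.shape[0],0:d.shape[1]]
    x=(u-K[0,2])/K[0,0]*d; y=(v-K[1,2])/K[1,1]*d
    P=np.stack([x,-y,-d,np.ones_like(d)],-1)@V.T
    P=P[...,:3]; P[d==0]=np.nan
    return P
E
python3 - <<'E'
from h import *
for n in("top","scene"):
    p,d,m=grab(n); cv2.imwrite(f"pics/{n}0.png",p); np.savez(f"{n}0.npz",p=p,d=d,W=world(d,m)); print({k:np.round(v,3) if not isinstance(v,str) else v for k,v in m.items()})
s=arm.read_state(); print(s)
E
```

```text
pics
{'K': array([[437.63 ,   0.   , 315.32 ],
       [  0.   , 437.63 , 201.821],
       [  0.   ,   0.   ,   1.   ]]), 'view': array([[-2.600000e-02, -9.990000e-01,  2.200000e-02,  1.224300e+01],
       [ 9.920000e-01, -2.300000e-02,  1.230000e-01, -4.844090e+02],
       [-1.220000e-01,  2.500000e-02,  9.920000e-01, -1.130281e+03],
       [ 0.000000e+00,  0.000000e+00,  0.000000e+00,  1.000000e+00]])}
{'K': array([[496.078,   0.   , 322.883],
       [  0.   , 496.078, 201.749],
       [  0.   ,   0.   ,   1.   ]]), 'view': array([[-7.380000e-01,  6.750000e-01, -0.000000e+00,  3.272420e+02],
       [-4.530000e-01, -4.960000e-01,  7.410000e-01,  1.888620e+02],
       [ 5.000000e-01,  5.470000e-01,  6.720000e-01, -1.842033e+03],
       [ 0.000000e+00,  0.000000e+00,  0.000000e+00,  1.000000e+00]])}
{'time': 0.1, 'joint_positions': array([-1.28208632e+00,  2.45726762e-01,  1.55885111e+00, -1.20800877e-05,
        1.33874344e+00, -1.74093701e-01]), 'joint_vel': array([-0.00106314, -0.0018363 , -0.00448042, -0.00068922, -0.00015191,
        0.00165813]), 'tau': array([-5.09433848e-04, -4.16914737e+01, -3.15525806e+01,  6.86003594e-02,
        3.09904735e-02, -5.79042990e-05]), 'tool_pos': array([ 290.05594586, -581.12050275,  218.48877045]), 'tcp_rot': array([-2.67073212e+00,  1.65215584e+00,  2.03842592e-03]), 'wrist_force': array([ 0.06709746, -0.42796451,  0.61720694]), 'moment': array([ 0.00826866, -0.01392011,  0.06692404]), 'gripper_width': 94.06943207591561}
```

View pics/top0.png

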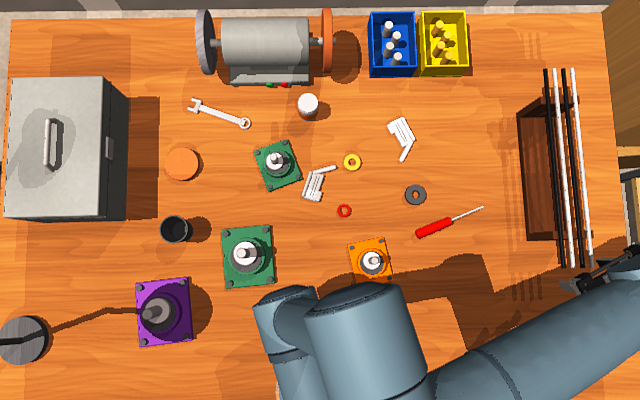

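View pics/scene0.png

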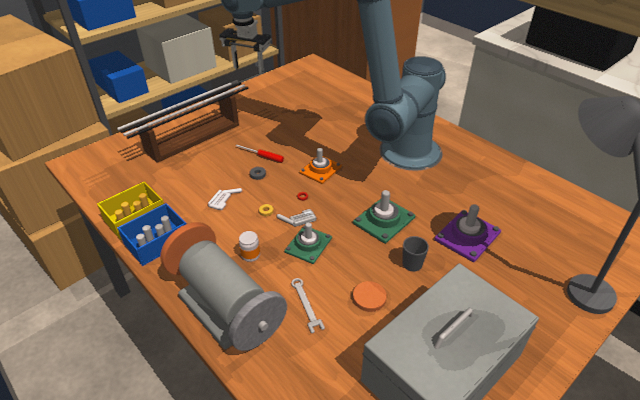

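The top view shows the smaller green holder at (277,163) and the larger one, which is a decoy, at (247,256). The spacers are wide dark (415,195), brass (352,162) and red (344,211). One iron, at (317,183), sits close to both the holder and the small rings.

Run:
```python
from h import *
z=np.load("top0.npz"); W=z["W"];p=z["p"]
hsv=cv2.cvtColor(p,cv2.COLOR_BGR2HSV)
def fit(u,v,r,lo,hi,name,cond=None):
    S=W[v-r:v+r+1,u-r:u+r+1]; m=(S[...,2]>lo)&(S[...,2]<hi)
    if cond is not None: m&=cond[v-r:v+r+1,u-r:u+r+1]
    q=S[m]; (c,rad)=cv2.minEnclosingCircle(q[:,:2].astype(np.float32))
    print(name,len(q),"mean",q.mean(0).round(1),"circ",np.round(c,1),round(rad,1),"ext",np.ptp(q[:,:2],axis=0).round(1))
fit(415,195,16,9,22,"wide"); fit(352,162,13,7,19,"brass"); fit(344,211,11,5,15,"red")
fit(277,163,30,85,105,"arbor top"); fit(277,163,30,38,52,"seat"); fit(277,163,30,26,37,"boss")
g=(hsv[...,0]>45)&(hsv[...,0]<90)&(hsv[...,1]>80)
fit(277,163,34,5,18,"foot",g)
S=W[163-34:163+35,277-34:277+35]; m=(S[...,2]>5)&(S[...,2]<18)&g[163-34:163+35,277-34:277+35]
print("foot rect",cv2.minAreaRect(S[m][:,:2].astype(np.float32)))
for n,u,v in(("iron1",317,183),("iron2",402,138)):
    S=W[v-24:v+25,u-24:u+25]; gg=(S[...,2]>6)&(S[...,2]<30)&(hsv[v-24:v+25,u-24:u+25,1]<80); q=S[gg]; print(n,q.min(0).round(),q.max(0).round())
```

```text
wide 284 mean [ 501.9 -270.6   14.6] circ [ 502.2 -271.4] 28.5 ext [54.6 54.2]
brass 167 mean [ 595.  -102.6   11.9] circ [ 595.9 -102.8] 23.1 ext [43.3 44.4]
red 85 mean [463.8 -77.1   8.8] circ [468.2 -79.2] 22.9 ext [43.9 41.6]
arbor top 50 mean [594.8 105.1  93. ] circ [595.4 105. ] 9.6 ext [18.4 17.7]
seat 168 mean [591.4 103.1  43.1] circ [595.2 101.6] 32.5 ext [62.4 63.7]
boss 335 mean [588.7  96.5  33.4] circ [592.6 100.4] 37.1 ext [72.6 72.2]
foot 871 mean [587.   99.5  10.9] circ [591.3  99.9] 74.2 ext [139.  126.6]
foot rect ((591.7544555664062, 100.65827941894531), (118.89591217041016, 98.91678619384766), 19.430404663085938)
iron1 [489. -56.   6.] [603.  52.  25.]
iron2 [ 594. -277.    6.] [ 717. -204.   22.]
```

```bash
cat >> h.py <<'E'
def plan(x,y,z,yaw=None):
    s=arm.read_state(); Rc=R.from_rotvec(s["tcp_rot"]); xa=Rc.as_matrix()[:,0]
    cur=np.arctan2(xa[1],xa[0])
    if yaw is None: yaw=cur
    yaw=cur+(yaw-cur+np.pi/2)%np.pi-np.pi/2
    Rt=R.from_matrix(np.array([[np.cos(yaw),np.sin(yaw),0],[np.sin(yaw),-np.cos(yaw),0],[0,0,-1]]).T)
    Rt=R.from_matrix(np.column_stack([[np.cos(yaw),np.sin(yaw),0],[np.sin(yaw),-np.cos(yaw),0],[0,0,-1]]))
    print("t",round(s["time"],2),"tcp",s["tool_pos"].round(1),"yaw",round(cur,3),"->",round(yaw,3),"F",s["wrist_force"].round(1),"w",round(s["gripper_width"],1),"j6",s["joint_positions"][5].round(2))
    print("  d_tool",Rc.inv().apply(np.array([x,y,z])-s["tool_pos"]).round(1),"turn",(Rc.inv()*Rt).as_rotvec().round(3))
E
python3 - <<'E'
from h import *
plan(502,-271,170,0)
z=np.load("top0.npz");W=z["W"];p=z["p"];h=cv2.cvtColor(p,cv2.COLOR_BGR2HSV)
for n,u,v,lo,hi in(("red",344,211,(0,150,120),(6,255,255)),("brass",352,162,(20,120,80),(35,255,255))):
    m=np.zeros(h.shape[:2],bool);m[v-13:v+14,u-13:u+14]=(cv2.inRange(h,lo,hi)>0)[v-13:v+14,u-13:u+14]
    m&=W[...,2]>5
    q=W[m][:,:2].astype(np.float32);print(n,len(q),q.mean(0),cv2.minEnclosingCircle(q))
E
```

```text
t 0.1 tcp [ 290.1 -581.1  218.5] yaw -1.108 -> 0.0 F [ 0.1 -0.4  0.6] w 94.1 j6 -0.17
  d_tool [-182.8 -328.1   48.9] turn [-1.000e-03  1.000e-03 -1.108e+00]
red 78 [463.0549  -75.94083] ((462.8049011230469, -76.05955505371094), 17.413593292236328)
brass 157 [ 594.99207  -101.786476] ((595.1983642578125, -102.41584014892578), 22.428150177001953)
```

Call:
arm_command(commands=[[[-183,-328,49,0,0,-1.108],[-183,-328,49,0,0,-1.108],[-183,-328,49,0,0,-1.108],[-183,-328,49,0,0,-1.108],[-183,-328,49,0,0,-1.108],[-183,-328,49,0,0,-1.108],[-183,-328,49,0,0,-1.108],[-183,-328,49,0,0,-1.108]]], jaw=80)

```text
time: 0.9
tool_pos: [502.9, -268.1, 169.4]
tcp_rot: [-3.14, -0.01, 0.002]
wrist_force: [-0.1, -0.4, -0.3]
gripper_width: 80.0
```

Run:
```python
from h import *
plan(502,-271,170,0)
```

```text
t 0.9 tcp [ 502.9 -268.1  169.4] yaw 0.006 -> 0.0 F [-0.1 -0.4 -0.3] w 80.0 j6 -0.7
  d_tool [-0.9  2.9 -0.6] turn [-0.001  0.001  0.006]
```

Now a close wrist look.

```bash
cat >> h.py <<'E'
def ring(W,p,x,y,lo,hi,r=45,sat=None,tag=""):
    m=(np.hypot(W[...,0]-x,W[...,1]-y)<r)&(W[...,2]>lo)&(W[...,2]<hi)
    if sat is not None: m&=sat
    m=cv2.morphologyEx(m.astype(np.uint8),cv2.MORPH_OPEN,np.ones((3,3)))>0
    q=W[m]
    if len(q)<10: print(tag,"none");return
    (c,rad)=cv2.minEnclosingCircle(q[:,:2].astype(np.float32))
    print(tag,len(q),"mean",q.mean(0).round(1),"circ",np.round(c,1),round(rad,1),"ext",np.ptp(q[:,:2],axis=0).round(1))
E
python3 - <<'E'
from h import *
p,d,m=grab("wrist"); cv2.imwrite("pics/w1.png",p); W=world(d,m)
ring(W,p,502,-271,11,22,tag="wide")
print(np.linalg.inv(m["view"])[:3].round(2))
plan(502,-271,16,0)
E
```

```text
wide 1882 mean [ 501.9 -268.    14.8] circ [ 501.8 -269. ] 27.9 ext [55.  54.1]
[[ 1.0000e+00 -1.0000e-02  0.0000e+00  5.0243e+02]
 [ 1.0000e-02  9.7000e-01  2.4000e-01 -1.9913e+02]
 [-0.0000e+00 -2.4000e-01  9.7000e-01  3.3385e+02]]
t 0.95 tcp [ 503.9 -265.7  168.9] yaw 0.009 -> 0.0 F [0.2 2.9 1. ] w 80.2 j6 -0.69
  d_tool [ -1.8   5.8 152.9] turn [-0.003  0.001  0.009]
```

View pics/w1.png

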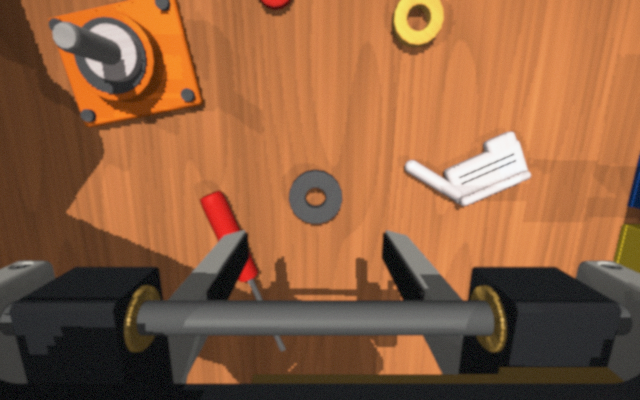

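The wrist view shows the wide ring at (315,197). The driver handle is about 80 mm to its left and clear of the fingers. I'll descend part way, settle, and re-measure.

Call:
arm_command(commands=[[[-2,4.5,50,0,0,0.009],[-2,4.5,90,0,0,0.009],[-2,4.5,100,0,0,0.009],[-2,4.5,100,0,0,0.009],[-2,4.5,100,0,0,0.009],[-2,4.5,100,0,0,0.009]]])

```text
time: 1.55
tool_pos: [501.4, -277.3, 73.0]
tcp_rot: [3.139, -0.015, 0.005]
wrist_force: [-0.0, -0.3, 1.1]
gripper_width: 80.5
```

Run:
```python
from h import *
p,d,m=grab("wrist"); cv2.imwrite("pics/w2.png",p); W=world(d,m)
ring(W,p,502,-271,11,22,r=38,tag="wide")
plan(502,-271,16,0)
```

```text
wide 3746 mean [ 502.2 -267.9   14.8] circ [ 502.2 -268.9] 27.8 ext [55. 55.]
t 1.6 tcp [ 501.3 -277.2   72.8] yaw -0.009 -> 0.0 F [0.3 0.9 0.5] w 80.2 j6 -0.69
  d_tool [ 0.5 -6.3 56.8] turn [ 0.003 -0.003 -0.009]
```

View pics/w2.png

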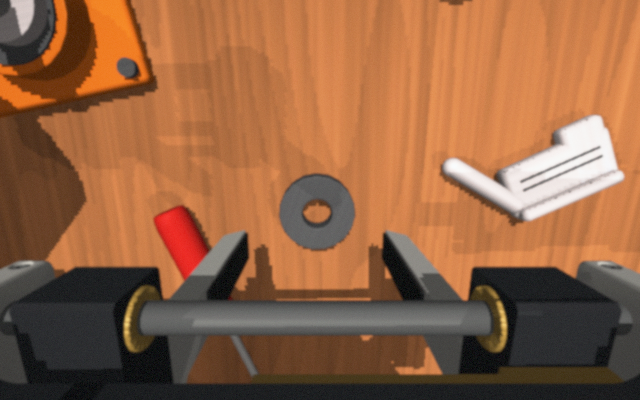

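The ring is at (317,212) between the fingers and the descent path is clear.

Call:
arm_command(commands=[[[0.8,-7.7,20,0,0,-0.009],[0.8,-7.7,40,0,0,-0.009],[0.8,-7.7,54,0,0,-0.009],[0.8,-7.7,55,0,0,-0.009],[0.8,-7.7,55,0,0,-0.009],[0.8,-7.7,55,0,0,-0.009]]])

```text
time: 2.2
tool_pos: [501.5, -268.9, 16.5]
tcp_rot: [3.141, -0.0, 0.002]
wrist_force: [0.2, -1.1, -0.8]
gripper_width: 80.1
```

Call:
arm_command(commands=[[[0,0,0,0,0,0],[0,0,0,0,0,0]]])

```text
time: 2.4
tool_pos: [501.2, -268.5, 16.1]
tcp_rot: [3.141, -0.0, 0.001]
wrist_force: [-0.7, -0.5, 0.4]
gripper_width: 79.7
```

Call:
arm_command(commands=[[[0,0,0,0,0,0],[0,0,0,0,0,0],[0,0,0,0,0,0],[0,0,0,0,0,0],[0,0,0,0,0,0]]], jaw=45, grip_force=20)

```text
time: 2.9
tool_pos: [501.1, -268.3, 15.5]
tcp_rot: [3.141, -0.0, 0.001]
wrist_force: [1.2, 0.1, -0.2]
gripper_width: 56.1
```

Call:
arm_command(commands=[[[0,0,-20,0,0,0],[0,0,-60,0,0,0],[0,0,-110,0,0,0],[0,0,-155,0,0,0],[0,0,-160,0,0,0],[0,0,-160,0,0,0]]])

```text
time: 3.5
tool_pos: [501.0, -268.4, 176.1]
tcp_rot: [3.141, 0.0, 0.002]
wrist_force: [-0.0, 0.5, -2.7]
gripper_width: 56.0
```

Run:
```python
from h import *
plan(595.5,105,176,0)
```

```text
t 3.5 tcp [ 501.  -268.4  176.1] yaw 0.0 -> 0.0 F [-0.   0.5 -2.7] w 56.0 j6 -0.69
  d_tool [ 9.450e+01 -3.734e+02 -2.000e-01] turn [ 0.001 -0.001  0.   ]
```

Call:
arm_command(commands=[[[94.5,-334,0,0,0,0],[94.5,-334,0,0,0,0],[94.5,-334,0,0,0,0],[94.5,-334,0,0,0,0],[94.5,-334,0,0,0,0],[94.5,-334,0,0,0,0],[94.5,-334,0,0,0,0],[94.5,-334,0,0,0,0]]])

```text
time: 4.3
tool_pos: [593.7, 70.9, 171.4]
tcp_rot: [-3.14, -0.01, 0.01]
wrist_force: [0.3, -1.1, -3.1]
gripper_width: 56.1
```

Call:
arm_command(commands=[[[0,0,0,0,0,0],[0,0,0,0,0,0],[0,0,0,0,0,0],[0,0,0,0,0,0],[0,0,0,0,0,0]]])

```text
time: 4.8
tool_pos: [595.3, 64.9, 175.4]
tcp_rot: [-3.142, 0.002, 0.0]
wrist_force: [0.6, -1.1, -2.1]
gripper_width: 56.0
```

Run:
```python
from h import *
p,d,m=grab("wrist"); cv2.imwrite("pics/w3.png",p); W=world(d,m); np.savez("w3.npz",p=p,d=d,W=W)
plan(595.5,105,176,0)
ring(W,p,595,105,85,105,r=16,tag="arbor top")
ring(W,p,595,105,38,52,r=35,tag="seat")
ring(W,p,595,105,25,37,r=45,tag="boss")
s=arm.read_state()["tool_pos"]
ring(W,p,s[0],s[1],s[2]-8,s[2]+6,r=27,tag="held")
ring(W,p,s[0],s[1],s[2]-25,s[2]+6,r=32,tag="held wide")
```

```text
t 4.85 tcp [595.4  65.  175.6] yaw -0.001 -> 0.0 F [ 0.3 -0.6 -2.4] w 56.2 j6 -0.08
  d_tool [  0.1 -40.   -0.4] turn [ 0.    -0.    -0.001]
arbor top 507 mean [595.4 108.6  93.4] circ [595.4 108.2] 10.0 ext [18.8 19.3]
seat 1225 mean [595.3 110.3  44. ] circ [595.3 108.1] 22.0 ext [43.5 43.2]
boss 2739 mean [590.5 101.7  34. ] circ [592.4 102.9] 36.9 ext [72.7 73.2]
held 6078 mean [595.5  66.2 174.6] circ [595.4  65.1] 27.0 ext [53.6 53.8]
held wide 7144 mean [594.9  66.4 173.9] circ [595.4  67.5] 31.2 ext [60.7 55. ]
```

View pics/w3.png

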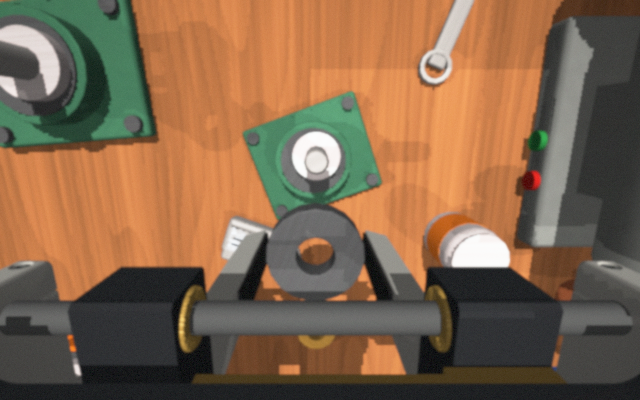

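```bash
cat >> h.py <<'E'
def plane(m,shape,z0):
    K=np.array(m["K"]);V=np.linalg.inv(np.array(m["view"]))
    v,u=np.mgrid[0:shape[0],0:shape[1]]
    r=np.stack([(u-K[0,2])/K[0,0],-(v-K[1,2])/K[1,1],-np.ones(u.shape)],-1)@V[:3,:3].T
    return V[:3,3]+r*((z0-V[2,3])/r[...,2])[...,None]
def bore(W,m,x,y,ztop):
    # centre of the hole in a flat top face at about ztop, fitted on that plane
    P=plane(m,W.shape,ztop); D=np.hypot(P[...,0]-x,P[...,1]-y)
    zt=np.nanmedian(W[...,2][(D<24)&(abs(W[...,2]-ztop)<4)]); P=plane(m,W.shape,zt); D=np.hypot(P[...,0]-x,P[...,1]-y)
    h=(D<15)&~(W[...,2]>zt-2)
    n,l,st,_=cv2.connectedComponentsWithStats(h.astype(np.uint8)); k=1+np.argmax(st[1:,4])
    q=P[l==k][:,:2].astype(np.float32); c,r=cv2.minEnclosingCircle(q)
    print("bore n",len(q),"ztop",zt.round(1),"mean",q.mean(0).round(2),"circ",np.round(c,2),"r",round(r,2),"rel tcp",(q.mean(0)-arm.read_state()["tool_pos"][:2]).round(2))
E
python3 - <<'E'
from h import *
z=np.load("w3.npz"); m=arm.camera_model("wrist")
bore(z["W"],m,595.4,66,175)
# arbor top, colour-free: plane z fit
W=z["W"]; 
q=W[(np.hypot(W[...,0]-595,W[...,1]-108)<14)&(W[...,2]>91.5)]
print(len(q),q.mean(0).round(2),q[:,:2].min(0).round(1),q[:,:2].max(0).round(1),np.percentile(q[:,2],[5,50,95]))
E
```

```text
bore n 1067 ztop 174.9 mean [594.75  65.02] circ [594.78  64.64] r 10.87 rel tcp [-0.61 -0.02]
465 [595.3  108.27  95.22] [585.6  94. ] [605.1 117.6] [92.04805712 93.80158959 95.09932503]
```

Call:
arm_command(commands=[[[0,5,25,0,0,0],[0,5,50,0,0,0],[0,5,70,0,0,0],[0,5,77,0,0,0],[0,5,77,0,0,0],[0,5,77,0,0,0],[0,5,77,0,0,0],[0,5,77,0,0,0]]])

```text
time: 5.65
tool_pos: [596.2, 60.7, 99.8]
tcp_rot: [3.141, 0.0, 0.003]
wrist_force: [0.4, -0.2, -2.9]
gripper_width: 55.8
```

```bash
cat >> h.py <<'E'
def arb(W,m,x,y,ztop=93.6):
    P=plane(m,W.shape,ztop); D=np.hypot(P[...,0]-x,P[...,1]-y)
    h=(D<13)&(abs(W[...,2]-ztop)<1.5)
    q=P[h][:,:2].astype(np.float32); c,r=cv2.minEnclosingCircle(q)
    print("arb n",len(q),"mean",q.mean(0).round(2),"circ",np.round(c,2),"r",round(r,2),"z",np.nanmedian(W[...,2][h]).round(2))
E
python3 - <<'E'
from h import *
p,d,m=grab("wrist"); cv2.imwrite("pics/w4.png",p); W=world(d,m); np.savez("w4.npz",p=p,d=d,W=W)
s=arm.read_state()["tool_pos"]
plan(595.5,105,98,0)
bore(W,m,s[0]-.5,s[1],s[2])
arb(W,m,595.3,108)
ring(W,p,595,108,38,52,r=35,tag="seat")
E
```

```text
t 5.7 tcp [596.   60.7  99.5] yaw 0.0 -> 0.0 F [ 0.3  0.2 -3.2] w 55.8 j6 -0.09
  d_tool [ -0.5 -44.3   1.5] turn [ 0.    -0.002  0.   ]
bore n 1070 ztop 99.2 mean [595.65  60.7 ] circ [595.49  60.28] r 10.95 rel tcp [-0.36 -0.03]
arb n 845 mean [595.68 108.27] circ [595.7  108.22] r 9.59 z 93.81
seat 2082 mean [595.5 111.2  44. ] circ [595.6 108. ] 21.9 ext [43.6 43.4]
```

View pics/w4.png

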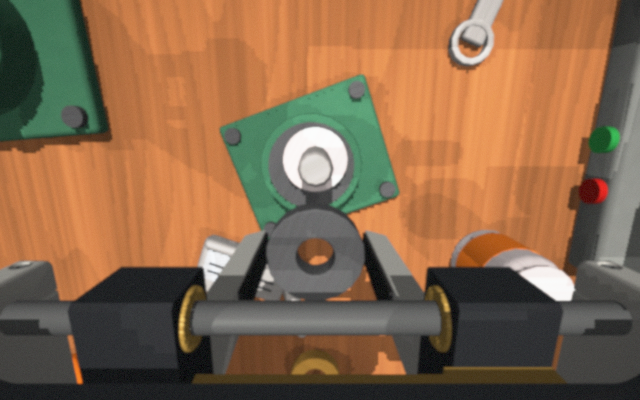

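Rings and arbor both measured at the same height: the bore must move (+0.1, +47.7). I'll lift, go over, then lower gently.

Call:
arm_command(commands=[[[0.1,0,-22,0,0,0],[0.1,0,-22,0,0,0],[0.1,-15,-22,0,0,0],[0.1,-32,-22,0,0,0],[0.1,-44,-22,0,0,0],[0.1,-47.7,-22,0,0,0],[0.1,-47.7,-22,0,0,0],[0.1,-47.7,-22,0,0,0]]])

```text
time: 6.5
tool_pos: [595.3, 108.5, 120.2]
tcp_rot: [3.141, 0.001, -0.001]
wrist_force: [-1.4, -0.2, -2.6]
gripper_width: 55.8
```

Call:
arm_command(commands=[[[0,0,0,0,0,0],[0,0,0,0,0,0],[0,0,0,0,0,0],[0,0,0,0,0,0]]])

```text
time: 6.9
tool_pos: [595.5, 108.2, 120.5]
tcp_rot: [3.142, -0.001, 0.0]
wrist_force: [-0.2, 0.1, -2.0]
gripper_width: 56.3
```

Run:
```python
from h import *
plan(596.1,108.4,109,0); print(arm.read_state()["joint_vel"].round(3))
```

```text
t 6.9 tcp [595.5 108.2 120.5] yaw -0.0 -> 0.0 F [-0.2  0.1 -2. ] w 56.3 j6 -0.01
  d_tool [ 0.6 -0.2 11.5] turn [ 0. -0. -0.]
[ 0.003  0.    -0.     0.     0.     0.   ]
```

Call:
arm_command(commands=[[[0.3,0,3,0,0,0],[0.3,0,6,0,0,0],[0.3,0,8,0,0,0],[0.3,0,9.5,0,0,0],[0.3,0,10.5,0,0,0],[0.3,0,11,0,0,0],[0.3,0,11,0,0,0]]], grip_force=12)

```text
time: 7.6
tool_pos: [595.8, 108.5, 109.4]
tcp_rot: [3.142, 0.0, -0.0]
wrist_force: [-0.4, -0.3, -3.2]
gripper_width: 56.5
```

Call:
arm_command(commands=[[[0,0,0.7,0,0,0],[0,0,1.5,0,0,0],[0,0,1.5,0,0,0]]])

```text
time: 7.9
tool_pos: [595.7, 108.5, 107.8]
tcp_rot: [-3.142, -0.0, 0.0]
wrist_force: [0.8, 0.1, -2.0]
gripper_width: 56.4
```

Call:
arm_command(commands=[[[0,0,0.7,0,0,0],[0,0,1.5,0,0,0],[0,0,2,0,0,0]]])

```text
time: 8.2
tool_pos: [595.7, 108.5, 105.9]
tcp_rot: [3.142, 0.0, -0.0]
wrist_force: [-0.8, 0.0, -1.8]
gripper_width: 56.4
```

Call:
arm_command(commands=[[[0,0,0.7,0,0,0],[0,0,1.4,0,0,0],[0,0,2,0,0,0]]])

```text
time: 8.5
tool_pos: [595.8, 108.5, 103.9]
tcp_rot: [-3.142, 0.0, 0.0]
wrist_force: [0.0, -0.1, -2.1]
gripper_width: 56.3
```

It is on the arbor with no contact force. I'll lower steadily.

Call:
arm_command(commands=[[[0,0,2,0,0,0],[0,0,4,0,0,0],[0,0,6,0,0,0],[0,0,8,0,0,0],[0,0,10,0,0,0],[0,0,12,0,0,0]]])

```text
time: 9.1
tool_pos: [595.7, 108.4, 91.7]
tcp_rot: [3.142, 0.0, -0.0]
wrist_force: [0.3, 1.0, -2.9]
gripper_width: 56.3
```

Call:
arm_command(commands=[[[0,0,3,0,0,0],[0,0,6,0,0,0],[0,0,9,0,0,0],[0,0,12,0,0,0],[0,0,15,0,0,0],[0,0,18,0,0,0]]])

```text
time: 9.7
tool_pos: [595.8, 108.5, 73.7]
tcp_rot: [-3.142, -0.0, -0.0]
wrist_force: [-0.2, 0.6, -2.7]
gripper_width: 56.4
```

Call:
arm_command(commands=[[[0,0,2,0,0,0],[0,0,4,0,0,0],[0,0,6,0,0,0],[0,0,8,0,0,0],[0,0,9,0,0,0],[0,0,10,0,0,0]]])

```text
time: 10.3
tool_pos: [595.8, 108.4, 63.9]
tcp_rot: [-3.142, 0.0, -0.0]
wrist_force: [-0.1, -0.5, -3.3]
gripper_width: 56.4
```

Call:
arm_command(commands=[[[0,0,1,0,0,0],[0,0,2,0,0,0],[0,0,2.5,0,0,0]]])

```text
time: 10.6
tool_pos: [595.8, 108.5, 61.4]
tcp_rot: [-3.142, -0.0, 0.0]
wrist_force: [0.3, 0.6, -3.2]
gripper_width: 56.6
```

Call:
arm_command(commands=[[[0,0,0.5,0,0,0],[0,0,1,0,0,0],[0,0,1,0,0,0]]])

```text
time: 10.9
tool_pos: [595.8, 108.5, 60.5]
tcp_rot: [-3.142, 0.0, -0.0]
wrist_force: [-0.5, 0.9, -2.5]
gripper_width: 56.2
```

Call:
arm_command(commands=[[[0,0,0.5,0,0,0],[0,0,1,0,0,0],[0,0,1,0,0,0]]])

```text
time: 11.2
tool_pos: [595.9, 108.5, 60.4]
tcp_rot: [3.141, 0.0, -0.0]
wrist_force: [-2.8, 0.3, 4.7]
gripper_width: 56.5
```

Seated (contact at the expected height). I'll release and retreat.

Call:
arm_command(commands=[[[0,0,0,0,0,0],[0,0,0,0,0,0],[0,0,0,0,0,0],[0,0,0,0,0,0]]], jaw=76)

```text
time: 11.6
tool_pos: [595.9, 108.4, 59.4]
tcp_rot: [-3.142, 0.0, -0.001]
wrist_force: [0.1, 0.3, -0.2]
gripper_width: 76.2
```

Call:
arm_command(commands=[[[0,0,-20,0,0,0],[0,0,-60,0,0,0],[0,0,-100,0,0,0],[0,0,-110,0,0,0],[0,0,-110,0,0,0],[0,0,-110,0,0,0]]])

```text
time: 12.2
tool_pos: [594.8, 108.4, 167.6]
tcp_rot: [-3.142, 0.0, 0.004]
wrist_force: [0.3, 0.2, -0.2]
gripper_width: 75.9
```

Run:
```python
from h import *
p,d,m=grab("wrist"); cv2.imwrite("pics/w5.png",p); W=world(d,m)
ring(W,p,595,108,54,68,r=35,tag="wide top"); 
S=W[(np.hypot(W[...,0]-595,W[...,1]-108)<27)&(W[...,2]>54)&(W[...,2]<66)]
A=np.c_[S[:,:2]-[595,108],np.ones(len(S))]; print("plane",np.linalg.lstsq(A,S[:,2],rcond=None)[0])
plan(595.3,-102,130,0)
```

```text
wide top 2346 mean [594.9 110.7  59.8] circ [595.1 107.9] 27.8 ext [55.3 54.9]
plane [3.01050840e-04 1.30883345e-03 5.98951845e+01]
t 12.25 tcp [594.4 108.4 166.9] yaw -0.0 -> 0.0 F [-0.1  0.1 -0.4] w 76.1 j6 -0.01
  d_tool [  1.1 210.4  36.9] turn [-0.     0.004 -0.   ]
```

Call:
arm_command(commands=[[[0.8,50,0,0,0,0],[0.8,100,0,0,0,0],[0.8,150,10,0,0,0],[0.8,195,37,0,0,0],[0.8,210.5,60,0,0,0],[0.8,210.5,67,0,0,0],[0.8,210.5,67,0,0,0],[0.8,210.5,67,0,0,0]]], jaw=70)

```text
time: 13.05
tool_pos: [596.6, -100.9, 102.3]
tcp_rot: [-3.141, -0.002, 0.001]
wrist_force: [-0.3, -0.2, 0.6]
gripper_width: 70.1
```

Call:
arm_command(commands=[[[0,0,0,0,0,0],[0,0,0,0,0,0],[0,0,0,0,0,0]]])

```text
time: 13.35
tool_pos: [597.1, -101.5, 103.3]
tcp_rot: [3.141, 0.002, 0.002]
wrist_force: [-0.2, -0.4, -0.5]
gripper_width: 70.1
```

Run:
```python
from h import *
p,d,m=grab("wrist"); cv2.imwrite("pics/w6.png",p); W=world(d,m)
ring(W,p,595.3,-102,8.5,18,r=30,tag="brass")
bore(W,m,595.3,-102,12)
plan(595.3,-102,16,0)
```

```text
brass 1745 mean [595.4 -99.6  11.8] circ [ 595.2 -100.6] 23.1 ext [44.4 45.2]
bore n 497 ztop 11.9 mean [ 595.4  -100.05] circ [ 595.56 -100.44] r 10.95 rel tcp [-1.57  1.61]
t 13.4 tcp [ 597.  -101.7  103.2] yaw 0.001 -> 0.0 F [-0.6  0.3  0.1] w 70.1 j6 -0.36
  d_tool [-1.8  0.3 87.2] turn [ 0.    -0.001  0.001]
```

View pics/w6.png

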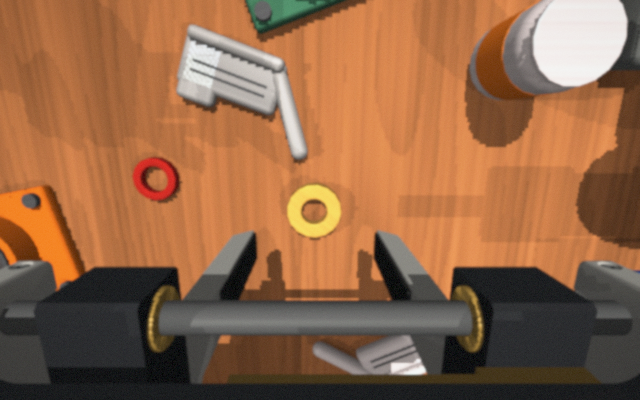

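Brass is at (314,211), centred between the fingers with the iron hosel clear. Descend and grip.

Call:
arm_command(commands=[[[-1.5,-1.3,35,0,0,0],[-1.5,-1.3,65,0,0,0],[-1.5,-1.3,80,0,0,0],[-1.5,-1.3,86,0,0,0],[-1.5,-1.3,87,0,0,0],[-1.5,-1.3,87,0,0,0],[-1.5,-1.3,87,0,0,0]]])

```text
time: 14.1
tool_pos: [596.2, -101.2, 17.0]
tcp_rot: [3.141, 0.0, 0.004]
wrist_force: [-0.0, -0.6, -0.3]
gripper_width: 69.7
```

Call:
arm_command(commands=[[[0,0,0,0,0,0],[0,0,0,0,0,0],[0,0,0,0,0,0],[0,0,0,0,0,0],[0,0,0,0,0,0]]], jaw=35, grip_force=12)

```text
time: 14.6
tool_pos: [595.3, -100.8, 15.8]
tcp_rot: [3.141, -0.0, 0.001]
wrist_force: [-0.0, 0.4, 1.7]
gripper_width: 46.1
```

Call:
arm_command(commands=[[[0,0,-20,0,0,0],[0,0,-60,0,0,0],[0,0,-80,0,0,0],[0,0,-84,0,0,0],[0,0,-84,0,0,0],[0,0,-84,0,0,0]]])

```text
time: 15.2
tool_pos: [593.8, -100.3, 97.5]
tcp_rot: [-3.14, -0.0, 0.005]
wrist_force: [0.4, 0.9, -1.2]
gripper_width: 45.6
```

Run:
```python
from h import *
plan(595.8,60.5,103,0)
```

```text
t 15.2 tcp [ 593.8 -100.3   97.5] yaw 0.0 -> 0.0 F [ 0.4  0.9 -1.2] w 45.6 j6 -0.36
  d_tool [   2.  -160.8   -5.3] turn [-0.001  0.003  0.   ]
```

Call:
arm_command(commands=[[[0.5,-45,0,0,0,0],[0.5,-90,0,0,0,0],[0.5,-130,0,0,0,0],[0.5,-155,0,0,0,0],[0.5,-161,0,0,0,0],[0.5,-161,0,0,0,0],[0.5,-161,0,0,0,0],[0.5,-161,0,0,0,0]]])

```text
time: 16.0
tool_pos: [595.5, 59.0, 99.1]
tcp_rot: [3.141, -0.003, -0.001]
wrist_force: [0.1, -0.7, -0.9]
gripper_width: 46.2
```

Call:
arm_command(commands=[[[0,0,0,0,0,0],[0,0,0,0,0,0],[0,0,0,0,0,0],[0,0,0,0,0,0]]])

```text
time: 16.4
tool_pos: [595.6, 60.0, 99.5]
tcp_rot: [3.142, -0.001, 0.0]
wrist_force: [-0.2, 0.8, -0.6]
gripper_width: 46.3
```

Run:
```python
from h import *
for i in range(2):
    p,d,m=grab("wrist"); W=world(d,m); s=arm.read_state()["tool_pos"]
    bore(W,m,s[0]-.5,s[1],s[2]-3); arb(W,m,595.3,108)
cv2.imwrite("pics/w7.png",p)
plan(596.0,108.4,120,0)
```

```text
bore n 1035 ztop 95.6 mean [595.01  61.06] circ [595.09  61.22] r 11.17 rel tcp [-0.58  0.92]
arb n 851 mean [595.51 108.19] circ [595.68 108.22] r 9.49 z 93.85
bore n 1029 ztop 95.6 mean [595.06  61.14] circ [595.22  60.98] r 10.85 rel tcp [-0.53  0.96]
arb n 857 mean [595.7  108.28] circ [595.57 108.23] r 9.63 z 93.84
t 16.5 tcp [595.6  60.2  99.5] yaw -0.0 -> 0.0 F [ 0.1  0.1 -1.5] w 46.0 j6 -0.09
  d_tool [  0.4 -48.2 -20.5] turn [ 0. -0. -0.]
```

Call:
arm_command(commands=[[[0.4,0,-22,0,0,0],[0.4,0,-22,0,0,0],[0.4,-15,-22,0,0,0],[0.4,-32,-22,0,0,0],[0.4,-44,-22,0,0,0],[0.4,-47.2,-22,0,0,0],[0.4,-47.2,-22,0,0,0],[0.4,-47.2,-22,0,0,0]]])

```text
time: 17.3
tool_pos: [595.9, 107.5, 121.2]
tcp_rot: [3.141, 0.001, -0.001]
wrist_force: [-0.4, -0.1, -0.5]
gripper_width: 45.9
```

Call:
arm_command(commands=[[[0,0,0,0,0,0],[0,0,0,0,0,0],[0,0,0,0,0,0],[0,0,0,0,0,0]]])

```text
time: 17.7
tool_pos: [596.0, 107.2, 121.5]
tcp_rot: [3.142, -0.001, 0.0]
wrist_force: [-0.5, -0.5, -0.7]
gripper_width: 46.1
```

Call:
arm_command(commands=[[[0,0,3,0,0,0],[0,0,6,0,0,0],[0,0,8,0,0,0],[0,0,9.5,0,0,0],[0,0,10.5,0,0,0],[0,0,11,0,0,0],[0,0,11,0,0,0]]])

```text
time: 18.4
tool_pos: [596.0, 107.5, 110.4]
tcp_rot: [-3.142, -0.0, 0.0]
wrist_force: [0.5, 0.1, -0.8]
gripper_width: 46.0
```

Bottom is about 94.6, at the tip. Small steps through the taper.

Call:
arm_command(commands=[[[0,0,0.7,0,0,0],[0,0,1.4,0,0,0],[0,0,2,0,0,0]]])

```text
time: 18.7
tool_pos: [596.0, 107.4, 108.4]
tcp_rot: [-3.142, 0.0, -0.0]
wrist_force: [0.4, -0.2, -1.1]
gripper_width: 46.3
```

Call:
arm_command(commands=[[[0,0,0.7,0,0,0],[0,0,1.4,0,0,0],[0,0,2,0,0,0]]])

```text
time: 19.0
tool_pos: [596.0, 107.4, 106.4]
tcp_rot: [-3.142, 0.0, 0.0]
wrist_force: [0.1, 0.1, -0.4]
gripper_width: 46.2
```

Call:
arm_command(commands=[[[0,0,0.7,0,0,0],[0,0,1.4,0,0,0],[0,0,2,0,0,0]]])

```text
time: 19.3
tool_pos: [596.0, 107.5, 104.4]
tcp_rot: [-3.142, -0.0, -0.0]
wrist_force: [0.5, 0.1, -1.2]
gripper_width: 46.1
```

Call:
arm_command(commands=[[[0,0,2,0,0,0],[0,0,4,0,0,0],[0,0,6.5,0,0,0],[0,0,9,0,0,0],[0,0,11.5,0,0,0],[0,0,14,0,0,0]]])

```text
time: 19.9
tool_pos: [595.9, 107.4, 90.2]
tcp_rot: [-3.142, 0.0, 0.0]
wrist_force: [-0.7, -0.2, -0.4]
gripper_width: 46.0
```

Call:
arm_command(commands=[[[0,0,2.5,0,0,0],[0,0,5,0,0,0],[0,0,7.5,0,0,0],[0,0,9,0,0,0],[0,0,10.5,0,0,0],[0,0,11.5,0,0,0]]])

```text
time: 20.5
tool_pos: [596.0, 107.5, 78.8]
tcp_rot: [-3.142, 0.0, 0.0]
wrist_force: [-0.1, -0.9, -1.5]
gripper_width: 46.4
```

Call:
arm_command(commands=[[[0,0,0.5,0,0,0],[0,0,1,0,0,0],[0,0,1.5,0,0,0]]])

```text
time: 20.8
tool_pos: [596.0, 107.5, 77.5]
tcp_rot: [-3.142, -0.0, -0.0]
wrist_force: [-0.2, -0.5, -1.6]
gripper_width: 46.3
```

Call:
arm_command(commands=[[[0,0,0.5,0,0,0],[0,0,1,0,0,0],[0,0,1,0,0,0]]])

```text
time: 21.1
tool_pos: [596.0, 107.5, 76.8]
tcp_rot: [-3.142, -0.0, -0.0]
wrist_force: [-1.6, -1.1, 2.2]
gripper_width: 46.3
```

Call:
arm_command(commands=[[[0,0,0,0,0,0],[0,0,0,0,0,0],[0,0,0,0,0,0],[0,0,0,0,0,0]]], jaw=64)

```text
time: 21.5
tool_pos: [596.0, 107.5, 76.5]
tcp_rot: [-3.142, 0.0, -0.0]
wrist_force: [-0.2, 0.5, -1.2]
gripper_width: 63.8
```

Call:
arm_command(commands=[[[0,0,-20,0,0,0],[0,0,-60,0,0,0],[0,0,-90,0,0,0],[0,0,-92,0,0,0],[0,0,-92,0,0,0],[0,0,-92,0,0,0]]])

```text
time: 22.1
tool_pos: [594.8, 107.4, 166.5]
tcp_rot: [-3.142, -0.0, 0.005]
wrist_force: [-0.0, 0.9, -0.5]
gripper_width: 63.7
```

Run:
```python
from h import *
p,d,m=grab("wrist"); cv2.imwrite("pics/w8.png",p); W=world(d,m)
ring(W,p,595,108,68,80,r=35,tag="brass top"); ring(W,p,595,108,55,66,r=35,tag="wide top")
plan(462.8,-76,110,0)
```

```text
brass top 1646 mean [595.2 110.2  72.8] circ [595.2 108. ] 22.8 ext [44.9 44.8]
wide top 695 mean [594.2 121.7  59.9] circ [595.  108.1] 27.7 ext [54.9 40.4]
t 22.15 tcp [594.7 107.4 166.2] yaw -0.0 -> 0.0 F [-0.8 -0.2 -0.2] w 64.1 j6 -0.01
  d_tool [-131.7  183.5   56.7] turn [-0.     0.004 -0.   ]
```

Run:
```python
from h import *
W=np.load("top0.npz")["W"]
q=W[225:300,340:410]; s=q[q[...,2]>55]; print(len(s),s.min(0).round(),s.max(0).round(), np.median(s,0).round())
s=q[q[...,2]>8]; print(s.min(0).round(),s.max(0).round())
```

```text
1099 [ 294. -149.   56.] [336.  -5. 734.] [305. -41. 711.]
[ 269. -200.    8.] [422.  -5. 734.]
```

Call:
arm_command(commands=[[[-32,45,10,0,0,0],[-64,90,20,0,0,0],[-100,140,30,0,0,0],[-125,175,40,0,0,0],[-132,183,50,0,0,0],[-132,183,57,0,0,0],[-132,183,57,0,0,0],[-132,183,57,0,0,0]]], jaw=58)

```text
time: 22.95
tool_pos: [464.3, -74.9, 111.2]
tcp_rot: [-3.141, -0.001, 0.001]
wrist_force: [0.7, -0.5, 0.9]
gripper_width: 57.5
```

Call:
arm_command(commands=[[[0,0,0,0,0,0],[0,0,0,0,0,0],[0,0,0,0,0,0]]])

```text
time: 23.25
tool_pos: [464.5, -75.1, 111.8]
tcp_rot: [3.141, 0.002, 0.001]
wrist_force: [-0.3, 0.1, 0.5]
gripper_width: 57.8
```

Run:
```python
from h import *
p,d,m=grab("wrist"); cv2.imwrite("pics/w9.png",p); W=world(d,m)
h=cv2.cvtColor(p,cv2.COLOR_BGR2HSV)
sat=(cv2.inRange(h,(0,170,80),(5,255,255))|cv2.inRange(h,(172,170,80),(180,255,255)))>0
ring(W,p,462.8,-75,6,14,r=30,sat=sat,tag="red")
bore(W,m,462.8,-75,9)
plan(462.8,-75,16,0)
```

```text
red 773 mean [463.8 -73.2   8.7] circ [463.8 -73.7] 17.7 ext [34.  34.5]
bore n 451 ztop 8.8 mean [463.57 -73.5 ] circ [463.53 -73.77] r 10.68 rel tcp [-0.79  1.72]
t 23.3 tcp [464.4 -75.2 111.7] yaw 0.001 -> 0.0 F [0.5 0.  0.9] w 57.8 j6 -0.4
  d_tool [-1.6 -0.2 95.7] turn [ 0.    -0.     0.001]
```

View pics/w9.png

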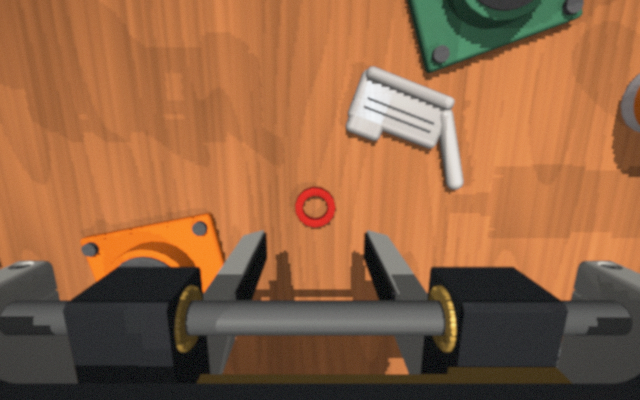

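Red is at (315,207), between the fingers. The orange decoy at (160,260) clears the body. Descend and grip.

Call:
arm_command(commands=[[[-0.7,-1.5,35,0,0,0],[-0.7,-1.5,70,0,0,0],[-0.7,-1.5,86,0,0,0],[-0.7,-1.5,94,0,0,0],[-0.7,-1.5,95,0,0,0],[-0.7,-1.5,95,0,0,0],[-0.7,-1.5,95,0,0,0]]])

```text
time: 24.0
tool_pos: [464.4, -74.5, 17.7]
tcp_rot: [3.141, 0.0, 0.004]
wrist_force: [0.4, 0.2, 0.1]
gripper_width: 57.8
```

Call:
arm_command(commands=[[[0,0,0,0,0,0],[0,0,0,0,0,0],[0,0,0,0,0,0],[0,0,0,0,0,0],[0,0,0,0,0,0]]], jaw=26, grip_force=10)

```text
time: 24.5
tool_pos: [463.5, -74.2, 16.8]
tcp_rot: [3.141, -0.0, 0.001]
wrist_force: [-0.9, -0.6, 2.0]
gripper_width: 36.2
```

Call:
arm_command(commands=[[[0,0,-20,0,0,0],[0,0,-60,0,0,0],[0,0,-82,0,0,0],[0,0,-86,0,0,0],[0,0,-86,0,0,0],[0,0,-86,0,0,0]]])

```text
time: 25.1
tool_pos: [462.1, -73.6, 100.8]
tcp_rot: [-3.14, 0.0, 0.004]
wrist_force: [-0.9, -0.3, -0.8]
gripper_width: 36.2
```

Run:
```python
from h import *
plan(595.8,60,102,0)
```

```text
t 25.1 tcp [462.1 -73.6 100.8] yaw -0.0 -> 0.0 F [-0.9 -0.3 -0.8] w 36.2 j6 -0.4
  d_tool [ 133.7 -133.6   -1.4] turn [-0.001  0.003 -0.   ]
```

Call:
arm_command(commands=[[[33,-33,0,0,0,0],[66,-66,0,0,0,0],[98,-100,0,0,0,0],[122,-124,0,0,0,0],[132.4,-134,0,0,0,0],[132.4,-134,0,0,0,0],[132.4,-134,0,0,0,0],[132.4,-134,0,0,0,0]]])

```text
time: 25.9
tool_pos: [594.5, 58.9, 101.9]
tcp_rot: [3.141, -0.002, -0.002]
wrist_force: [-0.3, 0.4, -0.2]
gripper_width: 36.3
```

Call:
arm_command(commands=[[[0,0,0,0,0,0],[0,0,0,0,0,0],[0,0,0,0,0,0],[0,0,0,0,0,0]]])

```text
time: 26.3
tool_pos: [595.6, 59.7, 102.6]
tcp_rot: [-3.142, 0.0, -0.0]
wrist_force: [-0.6, -0.2, -0.5]
gripper_width: 36.1
```

Run:
```python
from h import *
for i in range(2):
    p,d,m=grab("wrist"); W=world(d,m); s=arm.read_state()["tool_pos"]
    bore(W,m,s[0]-.5,s[1]+.5,s[2]-7); arb(W,m,595.3,108)
cv2.imwrite("pics/w10.png",p)
plan(596.0,108.4,120,0)
```

```text
bore n 977 ztop 94.5 mean [595.03  60.54] circ [595.19  60.3 ] r 10.75 rel tcp [-0.6   0.73]
arb n 815 mean [595.62 108.3 ] circ [595.49 108.21] r 9.45 z 93.83
bore n 977 ztop 94.5 mean [595.05  60.63] circ [595.32  60.19] r 10.98 rel tcp [-0.59  0.76]
arb n 820 mean [595.54 108.25] circ [595.8  108.47] r 9.55 z 93.86
t 26.4 tcp [595.6  59.9 102.5] yaw -0.0 -> 0.0 F [ 0.1  0.3 -0.6] w 36.2 j6 -0.09
  d_tool [  0.4 -48.5 -17.5] turn [-0. -0. -0.]
```

Call:
arm_command(commands=[[[0.4,0,-20,0,0,0],[0.4,0,-20,0,0,0],[0.4,-15,-20,0,0,0],[0.4,-32,-20,0,0,0],[0.4,-44,-20,0,0,0],[0.4,-47.8,-20,0,0,0],[0.4,-47.8,-20,0,0,0],[0.4,-47.8,-20,0,0,0]]])

```text
time: 27.2
tool_pos: [596.0, 107.8, 122.2]
tcp_rot: [3.141, 0.0, -0.0]
wrist_force: [0.1, 0.1, -0.3]
gripper_width: 36.2
```

Call:
arm_command(commands=[[[0,0,0,0,0,0],[0,0,0,0,0,0],[0,0,0,0,0,0],[0,0,0,0,0,0]]])

```text
time: 27.6
tool_pos: [596.1, 107.5, 122.5]
tcp_rot: [3.142, -0.001, 0.0]
wrist_force: [0.6, -0.0, -0.1]
gripper_width: 36.2
```

Call:
arm_command(commands=[[[0,0,3,0,0,0],[0,0,6,0,0,0],[0,0,8,0,0,0],[0,0,9.5,0,0,0],[0,0,10.5,0,0,0],[0,0,11,0,0,0],[0,0,11,0,0,0]]])

```text
time: 28.3
tool_pos: [596.1, 107.7, 111.4]
tcp_rot: [-3.142, 0.0, 0.0]
wrist_force: [0.5, -0.5, 0.5]
gripper_width: 36.1
```

Call:
arm_command(commands=[[[0,0,0.7,0,0,0],[0,0,1.4,0,0,0],[0,0,2,0,0,0]]])

```text
time: 28.6
tool_pos: [596.1, 107.7, 109.4]
tcp_rot: [3.142, 0.0, 0.0]
wrist_force: [0.2, 1.0, -0.9]
gripper_width: 36.1
```

Call:
arm_command(commands=[[[0,0,0.7,0,0,0],[0,0,1.4,0,0,0],[0,0,2,0,0,0]]])

```text
time: 28.9
tool_pos: [596.1, 107.8, 107.4]
tcp_rot: [-3.142, -0.0, 0.0]
wrist_force: [0.1, 0.5, -0.3]
gripper_width: 36.2
```

Call:
arm_command(commands=[[[0,0,0.7,0,0,0],[0,0,1.4,0,0,0],[0,0,2,0,0,0]]])

```text
time: 29.2
tool_pos: [596.0, 107.7, 105.4]
tcp_rot: [3.142, -0.0, -0.0]
wrist_force: [-0.2, 0.4, -0.1]
gripper_width: 36.4
```

Call:
arm_command(commands=[[[0,0,1.5,0,0,0],[0,0,3,0,0,0],[0,0,5,0,0,0],[0,0,7,0,0,0],[0,0,9,0,0,0],[0,0,11,0,0,0],[0,0,12,0,0,0],[0,0,12.5,0,0,0]]])

```text
time: 30.0
tool_pos: [596.0, 107.7, 92.8]
tcp_rot: [-3.142, 0.0, 0.0]
wrist_force: [-0.0, -0.7, -0.6]
gripper_width: 36.2
```

Call:
arm_command(commands=[[[0,0,0.5,0,0,0],[0,0,1,0,0,0],[0,0,1.5,0,0,0]]])

```text
time: 30.3
tool_pos: [596.1, 107.8, 91.5]
tcp_rot: [-3.142, -0.0, -0.0]
wrist_force: [0.7, 0.5, -0.3]
gripper_width: 36.2
```

Call:
arm_command(commands=[[[0,0,0.5,0,0,0],[0,0,1,0,0,0],[0,0,1,0,0,0]]])

```text
time: 30.6
tool_pos: [596.2, 107.7, 90.8]
tcp_rot: [3.142, 0.0, 0.0]
wrist_force: [-1.7, 0.0, 2.8]
gripper_width: 36.3
```

Call:
arm_command(commands=[[[0,0,0.3,0,0,0],[0,0,0.3,0,0,0],[0,0,0.3,0,0,0]]])

```text
time: 30.9
tool_pos: [596.2, 107.8, 90.8]
tcp_rot: [3.142, 0.0, 0.0]
wrist_force: [-2.5, 0.7, 5.0]
gripper_width: 36.3
```

Seated. I'll release, retreat and check.

Call:
arm_command(commands=[[[0,0,0,0,0,0],[0,0,0,0,0,0],[0,0,0,0,0,0],[0,0,0,0,0,0]]], jaw=54)

```text
time: 31.3
tool_pos: [596.0, 107.8, 89.9]
tcp_rot: [-3.142, -0.0, 0.0]
wrist_force: [-0.3, -0.5, 0.3]
gripper_width: 53.7
```

Call:
arm_command(commands=[[[0,0,-20,0,0,0],[0,0,-60,0,0,0],[0,20,-90,0,0,0],[0,50,-92,0,0,0],[0,50,-92,0,0,0],[0,50,-92,0,0,0],[0,50,-92,0,0,0],[0,50,-92,0,0,0]]])

```text
time: 32.1
tool_pos: [595.6, 58.6, 181.3]
tcp_rot: [-3.141, -0.002, 0.002]
wrist_force: [0.1, -0.3, 0.3]
gripper_width: 54.0
```

Run:
```python
from h import *
p,d,m=grab("wrist"); cv2.imwrite("pics/w11.png",p); W=world(d,m)
for n,lo,hi in(("red",80,86),("brass",69,77),("wide",56,65)):
    ring(W,p,595.4,108,lo,hi,r=35,tag=n)
    q=W[(np.hypot(W[...,0]-595.4,W[...,1]-108.2)<27)&(W[...,2]>lo)&(W[...,2]<hi)]
    print("  tilt",np.linalg.lstsq(np.c_[q[:,:2]-[595,108],np.ones(len(q))],q[:,2],rcond=None)[0].round(3))
p2,d2,m2=grab("top"); a=np.load("top0.npz")["p"]
cv2.imwrite("pics/top1.png",p2); plan(0,0,0)
```

```text
red 935 mean [595.2 108.3  82.7] circ [595.3 107.9] 17.9 ext [34.5 35. ]
  tilt [-2.0000e-03 -1.0000e-03  8.2747e+01]
brass 778 mean [594.7 109.5  72.8] circ [595.1 107.7] 22.9 ext [44.5 44.9]
  tilt [-1.000e-03 -1.000e-03  7.278e+01]
wide 788 mean [594.4 111.3  59.8] circ [594.9 107.7] 27.8 ext [53.9 54.6]
  tilt [-3.0000e-03 -1.0000e-03  5.9954e+01]
t 32.2 tcp [595.8  58.4 181.6] yaw 0.001 -> 0.001 F [0.1 0.2 0.1] w 53.9 j6 -0.09
  d_tool [-595.6   57.9  182.2] turn [-0.     0.001 -0.   ]
```

View pics/w11.png

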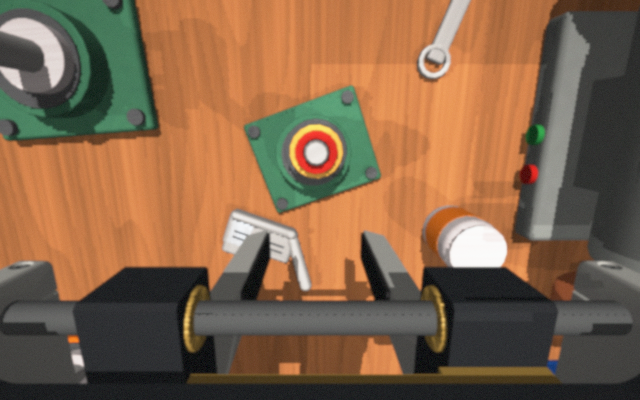

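The stack at (316,152) is concentric and flat. The top faces step 13 mm and 10 mm as they should, with the usual 1 mm camera bias. The gripper is clear, so I'll hand in.

```bash
python3 -c "
from workcell import arm
print(arm.hand_in())"
```

```text
the job is handed in; nothing more can be done
None
```

All three spacers are on the arbor of the smaller green holder, wide, then brass, then red, and the job is handed in at about 32 s of the 72 s allowed. No verdict was reported.

- **How it was done:** I gripped each ring on its outside. Before lowering, I measured its bore against the arbor in one wrist image, both at nearly the same height. Each ring then went down in small steps, with about 5 N or less of measured upward force at the wrist when it touched the seat or the ring below.
- **Last checks:** the top faces measured 60.0, 72.8 and 82.7 mm high, against a nominal 61, 74 and 84. That roughly 1 mm shortfall matches the camera's reading of the seat and arbor top, both also about 1 mm low. Tilt was 0.004 rad or less and the rings were concentric to about 0.5 mm. The gripper was released and well clear.
- **Disagreement:** the top and wrist cameras differed by 2–3 mm in y. I relied on the wrist camera, and the fits bore that out.
- **Not checked:** I did not measure whether the bystanders had moved. The arm did not knowingly touch any of them, and the ones in view of the last wrist picture looked in place.

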